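# Ready the painting desk

### The arm

A 7-joint arm with a two-finger parallel gripper is mounted at the origin on the work surface. World frame = base frame: x ahead of the robot, y to its left, z up, the work surface at z = 0. Lengths are in mm, angles in rad, forces in N, time in s.
With the tool pointing down it reaches from about 400 to 875 mm from the base axis. Payload 4.4 kg.
Tool frame: the origin (TCP) lies between the finger pads; the fingertips stand ctrl.tcp_to_tips ahead of it and the grasp point (between the pads) lies 8 mm behind it (ctrl.tcp_to_tips is the distance from the TCP to the fingertips, in mm); z points along the fingers, y is the direction in which the jaws open and shut (so a half turn about z gives the same grasp; the last joint's range is limited). The gripper opens to 85 mm and grips with 20 to 120 N. Pads are 22 mm wide; open, the fingers measure 114 mm over their backs; the gripper's body (76 mm by 85 mm) begins 54 mm behind the grasp point. The pads swing forward as they close: fully open they stand 13 mm farther back than shut.
Start: joints at [1.273, 0.628, 0.038, 1.517, -0.027, 0.996, -0.02], TCP at [149.351, -632.623, 242.313] pointing down, gripper open.
Joint ranges: [-3.06, 3.06], [-0.37, 2.12], [-1.25, 1.32], [0.18, 2.47], [-1.1, 4.24], [0.23, 1.98], [-2.94, 2.94]. Speed limits (rad/s): [2.57, 2.57, 3.14, 3.14, 3.14, 3.14, 3.14].

### API

Orientations are given as [roll, pitch, yaw] about the fixed x, y, z axes, in that order (R = Rz(yaw) Ry(pitch) Rx(roll)).
In Python, from cell import ctrl gives the robot as it stands.
- The arm moves only by the tool send_rows, never from a script. Its argument "rows" is a list of rows, each an object of numbers: "x", "y", "z": the shift along the world's x, y, z in cm; "roll": the turn about the world's z in degrees; "claw": the closure, from 0 (fully open) to 1 (shut). A call has 1 to 5 rows; each row is the pose to reach, as a shift and turn from the pose commanded when the call began; what a row does not reach only later rows make up. A row lasts 1/12 s, in which the tool goes at most 41.7 mm and 7.16 degrees, less where a joint would pass 70% of its speed; a pose out of reach is approached as far as the arm can. A call with a gripper value outside its range is refused whole. The fingers move at their own pace and stop on an object; the grip force is fixed at half the most. Time passes only in rows, so rows that repeat a pose let the fingers close. It gives the time, the measured TCP pose, the force and the opening at its end, in the units of the state.
- ctrl.read_state(): the state, without advancing time (a new reading comes with each control period).
- ctrl.get_image(name): name is "side" or "top" or "wrist"; returns (picture, depth): 400x640x3 uint8, blue, green, red; 400x640 float32, mm along the optical axis (not along the pixel's ray), 0 where there is no reading.
- ctrl.get_calibration(name): a dict with "intrinsics" (3x3 intrinsics, pixels), "T" (4x4, takes a point from camera to world coordinates). Camera axes: x right, y down, z forward; pixel columns grow to the right and rows downward; lengths in mm; the calibration is good to about 2 mm. A picture is of the moment at which its call begins: read the wrist's pose just before it. get_calibration takes no time and is no camera call; for the wrist camera it gives the pose at the moment of the call.
- ctrl.finish_job(): hands the job in, once; it reports no verdict.
Trained networks look in the newest picture that a camera, given by its name, has taken for a name from the list of things; names that differ only in an ending like _2 or _b are one class to them, and where a whole thing is asked for, a point or a joint stands for the part that bears it (a point fixed in the world has none). Each returns a list of dicts, best first, with "confidence" (0 to 1); they miss things now and then, are a little off and sometimes report something else, mostly with a low value. They report only what shows in the picture. A call takes as long as a camera call. They do not tell look-alikes from the thing itself.
- ctrl.recognise(camera, query): "uv" ([column, row] in pixels, amid what is visible of it).
- ctrl.regions_of(camera, query): "region" (400x640 bool, what is visible of it) and "uv" ([column, row] in pixels, amid what is visible of it).
- ctrl.place_of(camera, query): "uv" ([column, row] in pixels: a listed point, or the origin of a listed thing).
The state is a dict: "clock": time; "qpos": joint angles; "qd": joint speeds; "tau": joint torques, N m; "eef_pos": TCP position; "tool_rot": TCP orientation; "force": force on the tool from outside, world axes, zero at the start; "torque": the same for the moment, N m; "width": finger opening in mm.
Only numpy, scipy, OpenCV 4.12 (cv2) and the standard library are available. Lean on these libraries where they do the work, as an engineer would, in place of code of your own. Each camera call takes 0.05 s, during which the arm holds its last target. There are 200 camera calls.

### The job

Get the painting desk ready: flip the folded steel hook on the wooden upright fully out to its stop, hang the brush caddy that stands on the desk's board on it by its slot, then raise the board by its tab to a 40 degree slope and leave it standing there. Keep the caddy upright and do not disturb the bowl, jar and cup.

Things in the scene. Friction and masses are not known exactly. Their poses are not given: they have to be found in the camera images.
- desk: Painting desk, fixed: closed light-wood box, 220 (x) x 250 (y) x 48 mm high, with the hinged board flat on top (upper face 60 mm above the table). Origin: centre of its underside, on the table. Its x points from the hinged edge (away from the robot) to the edge with the grip tab (nearest the robot); z up. Stands left or right.
- board (a joint): Slope of the board in rad: 0 = flat on the desk, grows as the tab edge is lifted, mechanical limit 1.2; 40 degrees = 0.698. Stiff friction hinge (about 1.4 N m, board 0.6 kg): the board stays where it is left; lifting at the tab takes about 10 N.
- board_hinge (a point): Middle of the board's hinge axis, on the desk's edge away from the robot (110 mm from the desk's origin along its -x), 48 mm above the table. The axis runs along the desk's y. The point turns with the board: its x runs up the board from hinge to tab, z is the board's normal.
- board_tab (a point): Grip point of the wooden tab standing square to the board at the middle of its edge nearest the robot: 60 mm wide (desk's y), 12 mm thick (along the board's x), rising 44 mm above the board's upper face. Board 220 x 250 x 12 mm. The point is 24 mm above the upper face, 210 mm along the board from the hinge and 36 mm off the hinge plane. Axes as board_hinge.
- upright: Fixed plywood upright, 100 mm wide (y), 28 mm thick, top 200 mm above the table, on a dark wooden foot 12 mm high. Origin: on the table, 72 mm in front of the plywood's front face, beneath the place where things hang on the hook. Its x points from that place to the plywood (roughly away from the robot); the hook folds out towards -x.
- hook (a joint): Angle of the hook in rad: 0 = folded straight up against the plywood, 1.57 = horizontal, fully out at its stop. Starts between 0 and 0.25. Light friction hinge (0.15 N m): it stays where it is left.
- hook_hinge (a point): The hook's hinge axis (along the upright's y), 160 mm above the table, 12 mm in front of the plywood, 60 mm from the upright's origin along +x. The point turns with the hook; its z points along the bar from the hinge to the end.
- hook_end (a point): End of the hook's bar, 100 mm from the hinge axis: round steel bar 10 mm in diameter, 105 mm long from the hinge, ending in an L tip that stands 18 mm off the bar's axis: outward when folded, upward when out. Folded, the end stands 65 mm above the plywood's top. Axes as hook_hinge.
- hook_seat (a point): Where things hang: on the surface of the hook's bar, on the side of the L tip (uppermost when the hook is out, then 165 mm above the table), 60 mm from the hinge axis. Turns with the hook, axes as hook_hinge.
- caddy_center (a point): Half-way up the brush caddy (71 mm above its underside; 142 mm high, 0.25 kg): small wooden tote, tray 56 (x) x 92 (y) x 34 mm high, with an upright middle panel 10 mm thick (x), 72 mm wide (y). Through the panel along x goes a slot; above it a plain strip 38 mm high up to the top is the place to grip. Brushes stand near the tray's ends, up to 117 mm above the underside. z up.
- caddy_slot (a point): Middle of the top edge of the caddy's slot (44 mm wide, 42 mm high, from 62 to 104 mm above the underside), 104 mm above the caddy's underside, which rests on the bar when the caddy hangs. Axes as caddy_center.
- bowl: White porcelain bowl, 110 mm across, 45 mm high; origin at the centre of its underside. Leave alone.
- jar: Closed glass jar, 52 mm across, 70 mm high, behind the upright; origin at the centre of its underside. Leave alone.
- cup: White cup, 68 mm across, 60 mm high, behind the upright; origin at the centre of its underside. Leave alone.
There are look-alikes about, which are no part of the job. There is more than one size of the part that bears caddy_center; the job needs the middle-sized.

How it is judged (in metres and radians):
On the way, in this order (a step that is already met when the one before it is completed fails the run):
1. the hook is folded fully out (value of joint hook above 1.45 rad), for 0.2 s.
2. the caddy hangs on the hook (value of joint hook above 1.45 rad and horizontal distance between caddy_slot and hook_seat below 0.05 m and z of caddy_slot in the frame of upright between 0.155 and 0.177 m and angle between caddy_center's own z axis and vertical below 0.3 rad), for 0.2 s.
3. the board is raised to 40 degrees (value of joint board between 0.611 and 0.785 rad), for 0.2 s.
At the end, for the whole second after the job is handed in: The hook is out to its stop (over 1.45 rad), the caddy hangs on it by its slot (slot edge on the bar: within 50 mm of the seat horizontally and 155 to 177 mm above the table, leaning less than 0.3 rad), and the board stands still at 40 degrees, 5 degrees either way (0.611 to 0.785 rad) (all of step 2 and all of step 3 and velocity of joint board between -0.03 and 0.03 rad/s and velocity of joint hook below 0.1 rad/s); the robot touches nothing.
It fails at once if the bowl, jar or cup is moved more than 30 mm (distance of any of bowl, jar, cup from where it was at the start of the episode above 0.03 m).
It fails at once if the caddy is tipped over (more than 0.7 rad) (angle between caddy_center's own z axis and vertical above 0.7 rad).
It also fails if it takes over 64 s, if anything falls off the work surface, if the arm or the gripper's body presses on something with over 40 N, if the wrist force passes 120 N, or if a joint passes its speed limit or range.

## Working session

There is one attempt and no reset: what is moved stays moved. The work goes in short steps, Python scripts to look and compute and a tool call to move; the robot and the scene stay as the last step left them, time stands still between calls to the robot, and variables do not carry over. Pictures are saved under pics/ and viewed, on a budget of 10 in all, crops included, one or two more only if the job needs it, and the job is handed in when it is done.

Besides the shell and the picture viewer there is one more tool, called after "Emit:" as name(argument=value, ...) on one line, values as JSON. send_rows: Moves the arm, as the interface text tells. Its arguments: {"type":"object","properties":{"rows":{"type":"array"}},"required":["rows"]}

```bash
ls; mkdir -p pics; cat > h.py <<'E'
import numpy as np, cv2
from cell import ctrl
def world(cam,uv,d,cal=None):
    c=cal or ctrl.get_calibration(cam); K=np.array(c["intrinsics"]);T=np.array(c["T"])
    p=np.array([(uv[0]-K[0,2])*d/K[0,0],(uv[1]-K[1,2])*d/K[1,1],d,1]); return (T@p)[:3]
def cloud(cam,dep):
    c=ctrl.get_calibration(cam); K=np.array(c["intrinsics"]);T=np.array(c["T"])
    v,u=np.mgrid[0:400,0:640]; P=np.stack([(u-K[0,2])*dep/K[0,0],(v-K[1,2])*dep/K[1,1],dep],-1)
    return P@T[:3,:3].T+T[:3,3]
def proj(cam,p):
    c=ctrl.get_calibration(cam); K=np.array(c["intrinsics"]);T=np.linalg.inv(np.array(c["T"]))
    q=K@(T[:3,:3]@np.array(p)+T[:3,3]); return q[:2]/q[2]
E
python3 - <<'E'
from h import *
for c in ["side","top"]:
    im,d=ctrl.get_image(c); cv2.imwrite(f"pics/{c}0.png",im); np.save(f"pics/{c}0.npy",d); W=cloud(c,d); np.save(f"pics/{c}W.npy",W)
    for n in ["desk","board_tab","board_hinge","upright","hook_end","hook_hinge","caddy_center","caddy_slot","bowl","jar","cup"]:
        for r in ctrl.place_of(c,n):
            u,v=map(int,np.clip(np.round(r["uv"]),0,[639,399])); print(c,n,(u,v),round(r["confidence"],2),W[v,u].round(0))
print(ctrl.read_state(), ctrl.tcp_to_tips)
E
```

```text
pics
side desk (302, 278) 0.85 [554. 206.  65.]
side desk (296, 123) 0.27 [ 609. -157.  264.]
side board_tab (342, 260) 0.95 [459. 172. 104.]
side board_hinge (262, 266) 0.94 [660. 177.  60.]
side upright (312, 190) 0.79 [ 571. -169.   -0.]
side upright (262, 179) 0.38 [ 723. -143.   59.]
side hook_end (298, 127) 0.7 [ 661. -504.    1.]
side hook_hinge (289, 149) 0.45 [ 636. -167.  164.]
side caddy_center (286, 248) 0.74 [589. 195. 167.]
side caddy_center (394, 258) 0.62 [339. 180. 139.]
side caddy_center (283, 343) 0.61 [577. 364.  42.]
side caddy_slot (398, 244) 0.85 [337. 179. 191.]
side caddy_slot (284, 233) 0.82 [593. 183. 205.]
side caddy_slot (280, 336) 0.82 [578. 377. 103.]
side caddy_slot (302, 278) 0.26 [554. 206.  65.]
side bowl (238, 269) 0.63 [736. 156.   5.]
side bowl (312, 190) 0.54 [ 571. -169.   -0.]
side jar (261, 179) 0.7 [ 726. -142.   60.]
side cup (259, 198) 0.89 [724. -85.  33.]
top desk (292, 209) 0.62 [540. 167.  67.]
top board_tab (293, 237) 0.6 [455. 159. 103.]
top board_hinge (297, 168) 0.96 [681. 161.  -1.]
top board_hinge (410, 178) 0.59 [ 636. -172.   7
[... 595 characters left out ...]
 (382, 160) 0.74 [693. -93.  60.]
{'clock': 1.2, 'qpos': array([ 1.27318144,  0.62840023,  0.03849393,  1.51739127, -0.02699423,
        0.99628108, -0.01997304]), 'qd': array([-0.00118525,  0.00062161,  0.00036724,  0.00053859,  0.00046081,
       -0.00027394, -0.00080178]), 'tau': array([ 4.31467470e-04, -5.63284206e+01,  1.22607149e+00, -1.93782717e+01,
        1.10211497e-02,  1.46402348e-03, -1.44331847e-05]), 'eef_pos': array([ 149.36762526, -632.63053911,  242.3159623 ]), 'tool_rot': array([ 3.14155518e+00, -3.59216971e-05,  2.31825081e-01]), 'force': array([-0.07019133, -0.07940703, -0.0372513 ]), 'torque': array([0.0057631 , 0.03497629, 0.03477151]), 'width': 85.41106588588856} 11.0
```

View pics/side0.png

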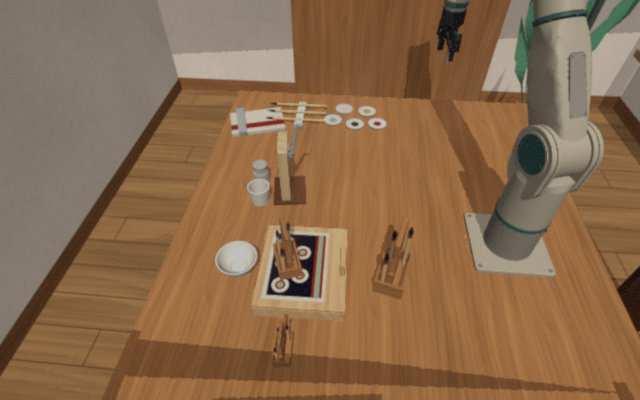

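View pics/top0.png

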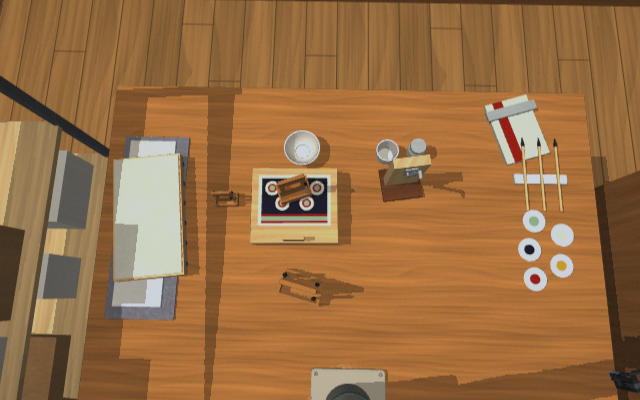

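```bash
python3 - <<'E'
from h import *
for c in ["side","top"]:
    W=np.load(f"pics/{c}W.npy").reshape(-1,3); d=np.load(f"pics/{c}0.npy").ravel()>0
    def st(n,lo,hi,rect=True):
        m=d&(W>lo).all(1)&(W<hi).all(1); P=W[m]
        if len(P)<5: print(c,n,len(P)); return
        r=cv2.minAreaRect(P[:,:2].astype(np.float32)); print(c,n,len(P),"min",P.min(0).round(0),"max",P.max(0).round(0),"mean",P.mean(0).round(1),"rect",np.round(r[0],1),np.round(r[1],1),round(r[2],1))
    st("caddyboard top",[520,60,150],[660,280,230]); st("caddyboard strip",[520,60,185],[660,280,215])
    st("caddybig",[250,60,100],[420,280,300]); st("caddysmall top",[520,300,80],[660,450,200])
    st("tab",[420,100,85],[500,250,130]); st("board",[420,20,54],[720,320,66])
    st("uprighttop",[560,-250,192],[720,-80,206]); st("hook",[540,-250,210],[720,-80,300]);st("uprightall",[560,-250,30],[700,-80,206])
    st("bowl",[680,50,20],[850,320,47])
E
```

```text
side caddyboard top 260 min [582. 123. 150.] max [626. 204. 205.] mean [596.7 169.6 183.8] rect [604.  165.2] [34.8 79.8] 8.6
side caddyboard strip 138 min [582. 129. 186.] max [614. 199. 205.] mean [596.6 168.7 200.4] rect [598.2 163. ] [10.  74.5] 19.5
side caddybig 512 min [291.  88. 100.] max [362. 184. 195.] mean [329.5 145.4 155. ] rect [326.7 137.2] [100.8  48. ] 74.8
side caddysmall top 134 min [569. 341.  80.] max [590. 394. 108.] mean [579.2 370.   98.9] rect [580.4 366.8] [54.2 16. ] 81.4
side tab 118 min [453. 129.  86.] max [465. 190. 109.] mean [458.6 163.6 103. ] rect [458.6 159. ] [12.  61.2] 1.3
side board 6138 min [447.  32.  54.] max [675. 288.  66.] mean [552.5 180.5  61.4] rect [561.1 159.9] [225.  254.5] 1.3
side uprighttop 258 min [ 615. -205.  192.] max [ 674. -103.  206.] mean [ 650.7 -148.8  200.5] rect [ 641.  -156.1] [ 51.9 105.1] 9.4
side hook 79 min [ 593. -167.  210.] max [ 623. -153.  265.] mean [ 610.2 -158.   243.1] rect [ 608.  -158.4] [29.6 10.9] 16.2
side uprightall 789 min [ 615. -205.   31.] max [700. -98. 206.] mean [ 646.5 -127.5  147.8] rect 
[... 693 characters left out ...]
. 189. 109.] mean [452.4 159.5 102.5] rect [452.6 160. ] [11.4 57.8] 0.4
top board 5560 min [441.  36.  54.] max [668. 290.  66.] mean [546.2 161.4  60.1] rect [554.2 162.5] [222.9 250.6] 1.1
top uprighttop 415 min [ 613. -204.  192.] max [ 667. -102.  206.] mean [ 646.2 -152.8  199. ] rect [ 637.6 -154.7] [ 48.7 100.5] 8.8
top hook 53 min [ 585. -167.  210.] max [ 616. -153.  265.] mean [ 599.8 -158.7  249. ] rect [ 600.8 -158.6] [30.4 10.1] 21.3
top uprightall 972 min [ 611. -204.   30.] max [699. -88. 206.] mean [ 641.2 -144.5  151.1] rect [ 653.4 -141.2] [126.8  72.5] 73.5
top bowl 470 min [681.  93.  20.] max [787. 200.  47.] mean [744.5 147.7  33.6] rect [733.8 146.5] [106.2 105.7] 2.0
```

The pictures show three totes. The large one is at side (394,258) / top (300,287), its top 195 mm above the table. The small one is at side (283,345) / top (227,198), about 109 mm high. The third stands on the board at side (287,250) / top (293,187): its top is at about 203 mm, which is 60 + 142, and its panel is about 72 mm wide. I choose that one as the middle-sized caddy.

There is only one upright, at side (287,170) / top (405,178), with the hook folded up. The side and top cameras differ by about 6 mm in x, so I'll refine with the wrist camera. First I'll fly above the hook.

Emit:
send_rows(rows=[{"x": 2.7,"y": 2.8,"z": 1,"claw": 1},{"x": 5.4,"y": 5.6,"z": 2,"claw": 1},{"x": 8,"y": 8.4,"z": 3,"claw": 1},{"x": 10.6,"y": 11.2,"z": 4,"claw": 1},{"x": 13,"y": 14,"z": 5,"claw": 1}])

```text
$.rows[0]: bad value
```

Emit:
send_rows(rows=[{"x": 2.7,"y": 2.8,"z": 1,"claw": 1},{"x": 5.4,"y": 5.6,"z": 2,"claw": 1},{"x": 8,"y": 8.4,"z": 3,"claw": 1},{"x": 10.6,"y": 11.2,"z": 4,"claw": 1},{"x": 13,"y": 14,"z": 5,"roll": -4,"claw": 1}])

```text
$.rows[0]: bad value
```

Emit:
send_rows(rows=[{"x": 2.7,"y": 2.8,"z": 1,"claw": 1},{"x": 5.4,"y": 5.6,"z": 2,"claw": 1},{"x": 8,"y": 8.4,"z": 3,"claw": 1},{"x": 10.6,"y": 11.2,"z": 4,"claw": 1},{"x": 13,"y": 14,"z": 5,"claw": 1}])

```text
$.rows[0]: bad value
```

Emit:
send_rows(rows=[{"x": 1,"y": 2.8,"z": 1,"claw": 1},{"x": 2,"y": 5.6,"z": 1,"claw": 1},{"x": 2,"y": 5.6,"z": 1,"claw": 1}])

```text
$.rows[0]: bad value
```

```bash
cat > w.py <<'E'
import sys; from h import *
n=sys.argv[1]; s=ctrl.read_state(); im,d=ctrl.get_image("wrist"); c=ctrl.get_calibration("wrist")
cv2.imwrite(f"pics/{n}.png",im); W=cloud("wrist",d); W[d==0]=np.nan; np.save(f"pics/{n}.npy",W)
print(s["clock"],s["eef_pos"].round(1),np.degrees(s["tool_rot"]).round(2),s["force"].round(1),s["width"]); print("cam",np.array(c["T"]).round(2).tolist())
for q in sys.argv[2:]:
    for r in ctrl.place_of("wrist",q):
        u,v=map(int,np.clip(np.round(r["uv"]),0,[639,399])); print(q,(u,v),round(r["confidence"],2),W[v,u].round(1))
E
python3 w.py w1 hook_end hook_hinge hook_seat caddy_slot board_tab
```

```text
1.2 [ 149.4 -632.6  242.3] [180.    -0.    13.28] [-0.1 -0.1 -0. ] 85.41106588588856
cam [[0.23, -0.92, -0.31, 228.45], [-0.97, -0.22, -0.07, -613.63], [-0.0, 0.32, -0.95, 374.26], [0.0, 0.0, 0.0, 1.0]]
```

Emit:
send_rows(rows=[{"x": 2.7,"y": 2.8,"z": 1,"roll": 0,"claw": 1},{"x": 5.4,"y": 5.6,"z": 2,"roll": 0,"claw": 1},{"x": 8,"y": 8.4,"z": 3,"roll": 0,"claw": 1},{"x": 10.6,"y": 11.2,"z": 4,"roll": 0,"claw": 1},{"x": 13,"y": 14,"z": 5,"roll": 0,"claw": 1}])

```text
clock: 1.92
eef_pos: [280.8, -491.1, 292.8]
tool_rot: [3.141, -0.001, 0.232]
force: [1.3, -0.2, -0.6]
width: 25.5
```

Emit:
send_rows(rows=[{"x": 2.7,"y": 2.8,"z": 1,"roll": 0,"claw": 1},{"x": 5.4,"y": 5.6,"z": 2,"roll": 0,"claw": 1},{"x": 8,"y": 8.4,"z": 3,"roll": 0,"claw": 1},{"x": 10.6,"y": 11.2,"z": 4,"roll": 0,"claw": 1},{"x": 13,"y": 14,"z": 5,"roll": -4,"claw": 1}])

```text
clock: 2.33
eef_pos: [410.7, -350.9, 343.0]
tool_rot: [3.141, -0.001, 0.162]
force: [0.6, 0.1, 0.1]
width: -0.2
```

Emit:
send_rows(rows=[{"x": 2.7,"y": 2.8,"z": 1,"roll": 0,"claw": 1},{"x": 5.4,"y": 5.6,"z": 2,"roll": 0,"claw": 1},{"x": 8,"y": 8.4,"z": 3,"roll": 0,"claw": 1},{"x": 10.6,"y": 11.2,"z": 4,"roll": 0,"claw": 1},{"x": 13,"y": 14,"z": 5,"roll": 0,"claw": 1}])

```text
clock: 2.75
eef_pos: [540.6, -210.9, 393.0]
tool_rot: [3.141, -0.001, 0.162]
force: [0.7, 0.0, -0.4]
width: -0.2
```

Emit:
send_rows(rows=[{"x": 0,"y": 2.8,"z": 1,"roll": 0,"claw": 1},{"x": 0,"y": 5.6,"z": 2,"roll": 0,"claw": 1},{"x": 0,"y": 5.6,"z": 3,"roll": 0,"claw": 1},{"x": 0,"y": 5.6,"z": 3,"roll": 0,"claw": 1}])

```text
clock: 3.08
eef_pos: [540.6, -154.8, 424.5]
tool_rot: [3.14, -0.004, 0.166]
force: [0.3, -1.1, -0.1]
width: 0.1
```

```bash
python3 w.py w1 hook_end hook_hinge hook_seat
```

```text
3.0833 [ 540.6 -154.8  424.5] [179.93  -0.23   9.51] [ 0.3 -1.1 -0.1] 0.12121395895638105
cam [[0.16, -0.94, -0.31, 619.72], [-0.99, -0.15, -0.05, -143.06], [0.0, 0.32, -0.95, 555.43], [0.0, 0.0, 0.0, 1.0]]
hook_end (326, 115) 0.69 [ 606.3 -158.2  259.9]
hook_end (110, 174) 0.17 [459.3 145.8 102.8]
hook_hinge (325, 96) 0.83 [ 623.8 -157.5  175.1]
hook_seat (328, 115) 0.84 [ 606.6 -160.   260.5]
```

View pics/w1.png

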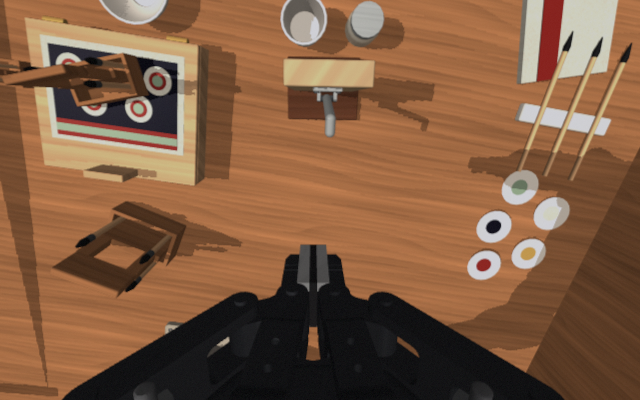

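The wrist view shows the plywood top at (329,72) with the hook bar at (328,95)–(330,130), the board with the caddy at about (115,80), and the tab at (110,174). Next I'll measure in the wrist cloud.

```bash
cat > m.py <<'E'
import sys; from h import *
W=np.load(f"pics/{sys.argv[1]}.npy").reshape(-1,3); W=W[np.isfinite(W).all(1)]
def st(n,lo,hi):
    P=W[(W>lo).all(1)&(W<hi).all(1)]
    if len(P)<5: print(n,len(P)); return P
    r=cv2.minAreaRect(P[:,:2].astype(np.float32)); print(n,len(P),"min",P.min(0).round(0),"max",P.max(0).round(0),"mean",P.mean(0).round(1),"rect",np.round(r[0],1),np.round(r[1],1),round(r[2],1)); return P
E
python3 - w1 <<'E'
exec(open('m.py').read())
P=W[(W>[560,-260,195]).all(1)&(W<[720,-60,203]).all(1)]
st("plytop",[628,-230,195],[720,-60,204]); 
H=st("hook",[540,-190,207],[720,-120,300])
for z in range(205,270,8):
    Q=H[abs(H[:,2]-z)<4]
    if len(Q): print(z,len(Q),Q.mean(0).round(1),Q[:,0].min().round(1),Q[:,0].max().round(1))
st("tab",[420,100,97],[500,250,130]); st("board",[420,20,54],[720,320,66]); st("strip",[520,60,190],[660,280,215]); st("foot",[540,-230,6],[640,-80,18])
E
```

```text
plytop 2506 min [ 628. -206.  195.] max [ 668. -105.  202.] mean [ 648.3 -155.4  198.7] rect [ 648.4 -155.9] [28.2 99.4] 8.4
hook 336 min [ 587. -168.  208.] max [ 618. -156.  263.] mean [ 602.7 -161.7  251.5] rect [ 602.4 -162. ] [31.1  9.7] 10.0
205 3 [ 615.8 -156.5  208.4] 613.9 617.3
213 15 [ 616.2 -159.2  213.2] 612.0 618.0
221 15 [ 614.4 -159.5  220.8] 610.0 616.2
229 16 [ 613.4 -159.8  228.8] 610.5 615.2
237 17 [ 611.9 -160.1  237. ] 608.9 613.5
245 21 [ 610.1 -160.1  244.9] 606.3 612.0
253 33 [ 601.6 -161.4  254.3] 586.8 610.4
261 216 [ 598.7 -162.5  259.9] 587.3 608.9
tab 338 min [448. 128.  97.] max [461. 187. 106.] mean [455.7 156.3 102.5] rect [455.  157.5] [12.3 59.3] 1.2
board 19465 min [443.  33.  54.] max [666. 287.  66.] mean [558.7 154.1  59.4] rect [554.5 160.3] [220.3 251.2] 0.9
strip 819 min [579. 126. 190.] max [611. 196. 203.] mean [594.8 158.4 199.3] rect [594.8 161.1] [10.6 72.9] 19.4
foot 1629 min [ 579. -222.    7.] max [640. -98.  14.] mean [ 610.2 -157.8   10.7] rect [ 612.7 -160.5] [ 50.8 120.2] 8.2
```

Emit:
send_rows(rows=[{"x": 3.5,"y": -0.2,"z": 0,"roll": -1,"claw": 1},{"x": 7,"y": -0.2,"z": -3,"roll": -1,"claw": 1},{"x": 10.3,"y": -0.2,"z": -6.5,"roll": -1,"claw": 1},{"x": 10.3,"y": -0.2,"z": -10.5,"roll": -1,"claw": 1},{"x": 10.3,"y": -0.2,"z": -14,"roll": -1,"claw": 1}])

```text
clock: 3.7
eef_pos: [644.0, -159.6, 279.6]
tool_rot: [3.141, -0.001, 0.144]
force: [0.1, -0.7, -1.4]
width: 0.1
```

Emit:
send_rows(rows=[{"x": 0,"y": 0,"z": -2,"roll": 0,"claw": 1},{"x": 0,"y": 0,"z": -4,"roll": 0,"claw": 1},{"x": 0,"y": 0,"z": -4.8,"roll": 0,"claw": 1},{"x": 0,"y": 0,"z": -4.8,"roll": 0,"claw": 1}])

```text
clock: 4.03
eef_pos: [640.5, -159.5, 231.3]
tool_rot: [-3.14, 0.005, 0.143]
force: [0.1, -0.6, -0.2]
width: -0.0
```

Emit:
send_rows(rows=[{"x": -1.7,"y": -0.25,"z": 0,"roll": 0,"claw": 1},{"x": -2.9,"y": -0.43,"z": -0.2,"roll": 0,"claw": 1},{"x": -4.1,"y": -0.6,"z": -0.7,"roll": 0,"claw": 1},{"x": -5.1,"y": -0.75,"z": -1.4,"roll": 0,"claw": 1},{"x": -6,"y": -0.88,"z": -2.4,"roll": 0,"claw": 1}])

```text
clock: 4.45
eef_pos: [584.2, -168.3, 213.3]
tool_rot: [3.139, -0.007, 0.144]
force: [0.6, -0.1, 3.2]
width: 0.1
```

Emit:
send_rows(rows=[{"x": -0.5,"y": -0.07,"z": -0.8,"roll": 0,"claw": 1},{"x": -0.9,"y": -0.13,"z": -1.7,"roll": 0,"claw": 1},{"x": -1.1,"y": -0.16,"z": -2.5,"roll": 0,"claw": 1},{"x": -1.3,"y": -0.19,"z": -3.1,"roll": 0,"claw": 1},{"x": -1.3,"y": -0.19,"z": -3.3,"roll": 0,"claw": 1}])

```text
clock: 4.87
eef_pos: [569.4, -170.0, 176.9]
tool_rot: [3.141, -0.0, 0.144]
force: [-0.5, -1.1, 2.7]
width: -0.2
```

Emit:
send_rows(rows=[{"x": 0,"y": 0,"z": -0.2,"roll": 0,"claw": 1},{"x": 0,"y": 0,"z": -0.4,"roll": 0,"claw": 1},{"x": 0,"y": 0,"z": -0.4,"roll": 0,"claw": 1}])

```text
clock: 5.12
eef_pos: [569.5, -170.0, 175.6]
tool_rot: [3.14, -0.0, 0.144]
force: [-4.9, -0.3, 15.5]
width: -0.2
```

Emit:
send_rows(rows=[{"x": 0,"y": 0,"z": 3.5,"roll": 0,"claw": 1},{"x": -2,"y": 0,"z": 7,"roll": 0,"claw": 1},{"x": -4,"y": 0,"z": 10.5,"roll": 0,"claw": 1},{"x": -6,"y": 0,"z": 14,"roll": 0,"claw": 1},{"x": -8,"y": 0,"z": 17,"roll": 0,"claw": 1}])

```text
clock: 5.53
eef_pos: [489.1, -168.9, 345.6]
tool_rot: [3.141, -0.002, 0.145]
force: [0.3, 0.2, 0.4]
width: -0.2
```

Emit:
send_rows(rows=[{"x": 0,"y": 0,"z": 1,"roll": 0,"claw": 1},{"x": 0,"y": 0,"z": 1,"roll": 0,"claw": 1}])

```text
clock: 5.7
eef_pos: [490.6, -169.6, 357.0]
tool_rot: [3.139, -0.007, 0.144]
force: [1.0, 0.2, 0.1]
width: 0.2
```

```bash
python3 w.py w2 hook_end hook_hinge hook_seat; python3 - w2 <<'E'
exec(open('m.py').read())
st("plytop",[628,-230,195],[720,-60,204]); H=st("bar",[500,-200,140],[620,-130,190])
ux=np.array([np.cos(.147),np.sin(.147)]); t=(H[:,:2]-[622.7,-159.7])@ux; l=(H[:,:2]-[622.7,-159.7])@[-ux[1],ux[0]]
for a in range(-110,0,10):
    m=abs(t-a)<5
    if m.sum(): print(a,m.sum(),"z",H[m,2].min().round(1),np.median(H[m,2]).round(1),H[m,2].max().round(1),"lat",l[m].min().round(1),l[m].max().round(1))
E
```

```text
5.7 [ 490.6 -169.6  357. ] [179.83  -0.39   8.26] [1.  0.2 0.1] 0.16676093434591743
cam [[0.14, -0.94, -0.31, 570.18], [-0.99, -0.14, -0.05, -157.12], [0.0, 0.32, -0.95, 486.96], [0.0, 0.0, 0.0, 1.0]]
hook_end (318, 145) 0.92 [ 524.1 -169.7  163.8]
hook_hinge (317, 41) 0.62 [ 622.3 -153.8  162.8]
hook_seat (318, 107) 0.9 [ 562.3 -163.9  161.1]
plytop 2194 min [ 628. -203.  195.] max [ 655. -104.  200.] mean [ 641.  -153.4  197.3] rect [ 641.1 -153.6] [13.8 99.7] 8.4
bar 1027 min [ 519. -176.  157.] max [ 620. -145.  167.] mean [ 574.4 -163.2  161.6] rect [ 569.8 -160.8] [103.   16.6] 8.1
-100 71 z 157.7 161.7 163.8 lat -0.9 7.8
-90 81 z 159.1 162.1 164.3 lat -0.8 7.8
-80 90 z 159.3 161.9 164.2 lat -0.7 7.8
-70 89 z 159.3 162.0 164.3 lat -0.6 7.8
-60 97 z 157.0 161.9 164.7 lat -1.7 7.8
-50 100 z 157.1 161.7 164.4 lat -1.5 7.8
-40 109 z 157.0 161.6 164.3 lat -1.5 7.8
-30 107 z 157.7 161.8 165.2 lat -1.4 7.8
-20 110 z 158.0 161.7 164.5 lat -1.3 7.8
-10 110 z 158.6 161.7 164.1 lat -1.2 7.8
```

View pics/w2.png

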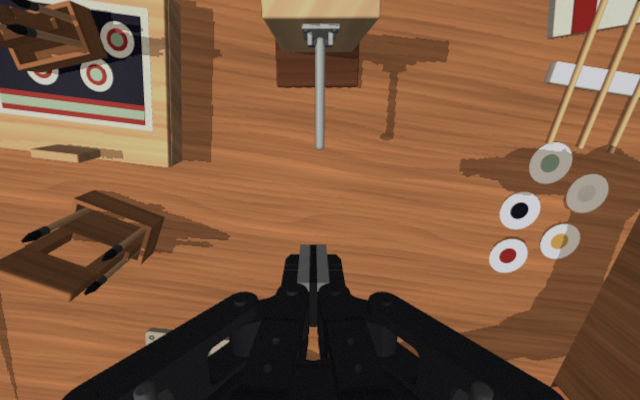

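The bar is straight out at (318,40)–(319,145), level at about z 160 along its length. The hook is at its stop, confirmed by 15 N of resistance at tip z 165. Now to the caddy, turning on the way.

Emit:
send_rows(rows=[{"x": 1,"y": 1.7,"z": 0.5,"roll": 7,"claw": 0},{"x": 2,"y": 3.4,"z": 1,"roll": 14,"claw": 0},{"x": 3,"y": 5.1,"z": 1.5,"roll": 21,"claw": 0},{"x": 4,"y": 6.8,"z": 2,"roll": 28,"claw": 0},{"x": 5,"y": 8.5,"z": 2.5,"roll": 35,"claw": 0}])

```text
clock: 6.32
eef_pos: [539.6, -83.1, 376.6]
tool_rot: [-3.139, 0.002, 0.762]
force: [0.1, -0.1, 0.4]
width: 60.8
```

Emit:
send_rows(rows=[{"x": 1,"y": 1.7,"z": 0,"roll": 7,"claw": 0},{"x": 2,"y": 3.4,"z": 0,"roll": 14,"claw": 0},{"x": 3,"y": 5.1,"z": 0,"roll": 21,"claw": 0},{"x": 4,"y": 6.8,"z": 0,"roll": 28,"claw": 0},{"x": 5,"y": 8.5,"z": 0,"roll": 35,"claw": 0}])

```text
clock: 6.73
eef_pos: [589.6, 1.9, 376.1]
tool_rot: [-3.138, -0.0, 1.373]
force: [0.8, 0.9, 0.2]
width: 85.4
```

Emit:
send_rows(rows=[{"x": 0.8,"y": 1.7,"z": 0,"roll": 7,"claw": 0},{"x": 1.6,"y": 3.4,"z": 0,"roll": 14,"claw": 0},{"x": 2.4,"y": 5.1,"z": 0,"roll": 21,"claw": 0},{"x": 3.2,"y": 6,"z": 0,"roll": 28,"claw": 0},{"x": 3.8,"y": 6.6,"z": 0,"roll": 31,"claw": 0}])

```text
clock: 7.15
eef_pos: [627.5, 69.0, 375.8]
tool_rot: [-3.139, -0.003, 1.916]
force: [0.1, -1.0, -1.6]
width: 85.3
```

```bash
python3 w.py w3 caddy_center caddy_slot; python3 - w3 <<'E'
exec(open('m.py').read())
st("strip",[520,60,190],[660,280,215]);st("board",[420,20,54],[720,320,66]);st("brush",[520,60,140],[660,280,182]);
E
```

```text
7.15 [627.5  69.  375.8] [-1.7983e+02 -1.7000e-01  1.0976e+02] [ 0.1 -1.  -1.6] 85.29718791241194
cam [[0.94, 0.32, 0.1, 600.27], [0.34, -0.89, -0.3, 146.74], [-0.0, 0.31, -0.95, 507.82], [0.0, 0.0, 0.0, 1.0]]
caddy_center (97, 22) 0.67 [291.9 140.4  47.1]
caddy_slot (315, 80) 0.93 [595.6 163.  202. ]
caddy_slot (69, 13) 0.61 [330.2 140.3 147.2]
strip 883 min [579. 131. 198.] max [610. 200. 204.] mean [594.6 165.8 201.8] rect [595.  164.8] [ 9.8 71.4] 19.8
board 23814 min [444.  37.  54.] max [671. 291.  66.] mean [559.  156.6  60.7] rect [556.9 163.4] [223.9 250.2] 1.2
brush 178 min [589. 124. 141.] max [623. 206. 178.] mean [601.4 161.3 161.8] rect [594.5 164.9] [35.6 75.6] 19.5
```

View pics/w3.png

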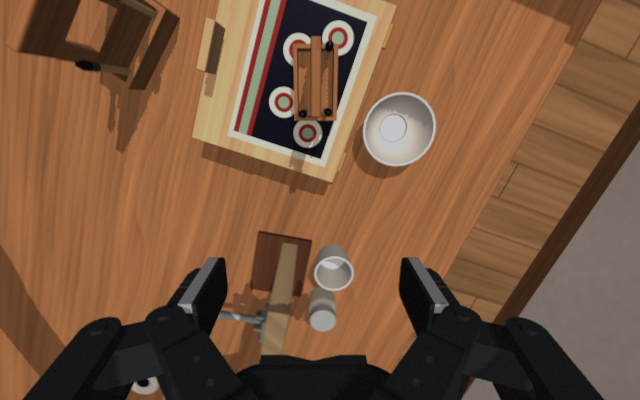

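The close view shows the caddy on the board at (316,78), its panel running lengthwise in line with the tool. The large tote is at (95,60), and the bowl at (399,130) stays clear of the open jaws. Going down to grip it.

Emit:
send_rows(rows=[{"x": -0.8,"y": 2.4,"z": -2,"roll": 0,"claw": 0},{"x": -1.6,"y": 4.8,"z": -4,"roll": 0,"claw": 0},{"x": -2.4,"y": 7.2,"z": -6,"roll": 0,"claw": 0},{"x": -3.2,"y": 9.4,"z": -8,"roll": 0,"claw": 0},{"x": -3.2,"y": 9.4,"z": -9,"roll": 0,"claw": 0}])

```text
clock: 7.72
eef_pos: [591.3, 165.8, 285.6]
tool_rot: [-3.137, -0.004, 1.913]
force: [-0.9, 1.2, 0.2]
width: 85.8
```

Emit:
send_rows(rows=[{"x": 0,"y": 0,"z": -3,"roll": 0,"claw": 0},{"x": 0,"y": 0,"z": -6,"roll": 0,"claw": 0},{"x": 0,"y": 0,"z": -8.5,"roll": 0,"claw": 0},{"x": 0,"y": 0,"z": -10.2,"roll": 0,"claw": 0},{"x": 0,"y": 0,"z": -10.2,"roll": 0,"claw": 0}])

```text
clock: 8.13
eef_pos: [592.6, 158.1, 181.9]
tool_rot: [-3.133, 0.001, 1.905]
force: [-0.3, -0.6, -0.3]
width: 85.3
```

Emit:
send_rows(rows=[{"x": 0.3,"y": 0.5,"z": 0,"roll": 0,"claw": 0},{"x": 0.3,"y": 0.5,"z": 0,"roll": 0,"claw": 0.6},{"x": 0.3,"y": 0.5,"z": 0,"roll": 0,"claw": 1},{"x": 0.3,"y": 0.5,"z": 0,"roll": 0,"claw": 1},{"x": 0.3,"y": 0.5,"z": 0,"roll": 0,"claw": 1}])

```text
clock: 8.55
eef_pos: [598.9, 165.7, 187.4]
tool_rot: [3.14, 0.0, 1.907]
force: [0.2, -0.1, -0.4]
width: 38.5
```

Emit:
send_rows(rows=[{"x": 0,"y": 0,"z": 0,"roll": 0,"claw": 1},{"x": 0,"y": 0,"z": 0,"roll": 0,"claw": 1},{"x": 0,"y": 0,"z": 0,"roll": 0,"claw": 1},{"x": 0,"y": 0,"z": 0,"roll": 0,"claw": 1}])

```text
clock: 8.88
eef_pos: [597.8, 165.4, 186.5]
tool_rot: [-3.14, 0.0, 1.907]
force: [-2.8, -0.4, 3.0]
width: 9.2
```

Gripped, with a width of 9.2 mm. Lifting and carrying to in front of the hook.

Emit:
send_rows(rows=[{"x": 0,"y": 0,"z": 1,"roll": 0,"claw": 1},{"x": 0,"y": 0,"z": 2.5,"roll": 0,"claw": 1},{"x": 0,"y": 0,"z": 4.5,"roll": 0,"claw": 1},{"x": -0.5,"y": -1,"z": 6.5,"roll": 0,"claw": 1},{"x": -1,"y": -3,"z": 8,"roll": 0,"claw": 1}])

```text
clock: 9.3
eef_pos: [588.5, 139.4, 268.2]
tool_rot: [3.138, -0.003, 1.912]
force: [1.8, 1.3, -2.4]
width: 8.7
```

Emit:
send_rows(rows=[{"x": -0.8,"y": -2.5,"z": 0,"roll": -2,"claw": 1},{"x": -1.7,"y": -5,"z": 0,"roll": -4,"claw": 1},{"x": -2.6,"y": -7.5,"z": 0,"roll": -6,"claw": 1},{"x": -3.4,"y": -10,"z": 0,"roll": -8,"claw": 1},{"x": -4.3,"y": -12.5,"z": 0,"roll": -11,"claw": 1}])

```text
clock: 9.72
eef_pos: [545.0, 9.5, 266.5]
tool_rot: [3.141, -0.0, 1.714]
force: [0.3, -0.7, -4.1]
width: 8.9
```

Emit:
send_rows(rows=[{"x": -1.1,"y": -3,"z": 0,"roll": 0,"claw": 1},{"x": -2.2,"y": -6,"z": 0,"roll": 0,"claw": 1},{"x": -3.3,"y": -9,"z": 0,"roll": 0,"claw": 1},{"x": -4.4,"y": -12,"z": 0,"roll": 0,"claw": 1},{"x": -5.4,"y": -15,"z": 0,"roll": 0,"claw": 1}])

```text
clock: 10.13
eef_pos: [491.5, -139.3, 266.9]
tool_rot: [3.139, -0.002, 1.716]
force: [5.2, 7.4, -1.1]
width: 9.0
```

Emit:
send_rows(rows=[{"x": -0.2,"y": -2,"z": 0,"roll": 0,"claw": 1},{"x": -0.2,"y": -3.3,"z": 0,"roll": 0,"claw": 1},{"x": -0.2,"y": -3.8,"z": 0,"roll": 0,"claw": 1},{"x": -0.2,"y": -3.8,"z": 0,"roll": 0,"claw": 1}])

```text
clock: 10.47
eef_pos: [489.7, -178.2, 266.3]
tool_rot: [3.141, 0.0, 1.713]
force: [0.0, -0.1, -3.7]
width: 8.9
```

```bash
python3 w.py w4 | head -1; python3 - <<'E'
from h import *
im,d=ctrl.get_image("side"); W=cloud("side",d); W[d==0]=np.nan; np.save("pics/s1.npy",W)
cv2.imwrite("pics/s1.png",cv2.resize(im[60:260,180:460],None,fx=2.5,fy=2.5,interpolation=cv2.INTER_CUBIC))
E
python3 - s1 <<'E'
exec(open('m.py').read())
st("strip",[420,-260,225],[560,-100,300]);st("caddyall",[420,-260,100],[560,-80,300]); st("bar",[510,-200,140],[620,-130,190])
E
```

```text
10.4667 [ 489.7 -178.2  266.3] [1.7997e+02 1.0000e-02 9.8170e+01] [ 0.  -0.1 -3.7] 8.887986566653472
strip 301 min [ 467. -209.  225.] max [ 513. -127.  300.] mean [ 492.3 -160.3  266.2] rect [ 488.9 -170.1] [46.1 78.9] 13.7
caddyall 972 min [ 457. -210.  139.] max [ 560. -107.  300.] mean [ 494.1 -153.8  203.5] rect [ 509.8 -155.9] [ 95.2 101.1] 7.9
bar 195 min [ 510. -200.  141.] max [ 620. -136.  186.] mean [ 549.4 -168.8  162.9] rect [ 560.8 -174.8] [ 62.2 111.5] 81.5
```

View pics/s1.png

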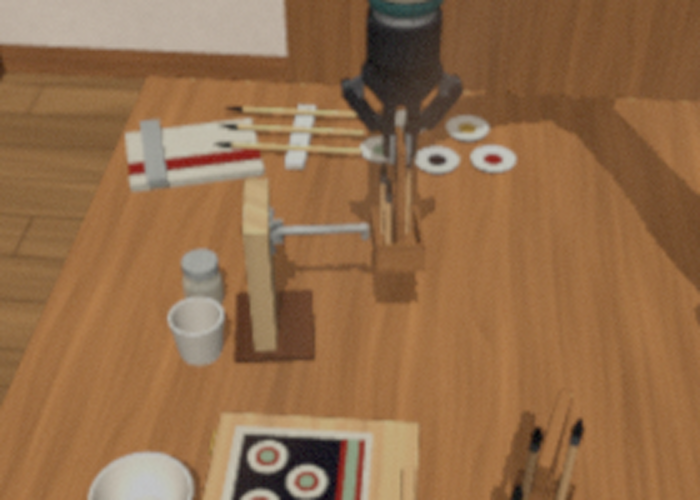

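The side crop shows the caddy upright in the jaws at (398,215), in front of the hook's end at (368,230). I'll back off a little, lower, then thread the slot onto the bar.

Emit:
send_rows(rows=[{"x": -1.5,"y": -0.2,"z": 0,"roll": 0,"claw": 1},{"x": -1.5,"y": -0.2,"z": -2,"roll": 0,"claw": 1},{"x": -1.5,"y": -0.2,"z": -4,"roll": 0,"claw": 1},{"x": -1.5,"y": -0.2,"z": -5.5,"roll": 0,"claw": 1},{"x": -1.5,"y": -0.2,"z": -5.5,"roll": 0,"claw": 1}])

```text
clock: 10.98
eef_pos: [472.8, -176.9, 208.9]
tool_rot: [-3.137, -0.003, 1.718]
force: [-1.4, -0.1, -3.4]
width: 8.8
```

Emit:
send_rows(rows=[{"x": 0,"y": 0,"z": 0,"roll": 0,"claw": 1}])

```text
clock: 11.07
eef_pos: [474.5, -177.6, 211.1]
tool_rot: [-3.141, -0.002, 1.718]
force: [0.3, 0.0, -2.7]
width: 8.8
```

Emit:
send_rows(rows=[{"x": 1,"y": 0.15,"z": 0,"roll": 0,"claw": 1},{"x": 2,"y": 0.3,"z": 0,"roll": 0,"claw": 1},{"x": 3,"y": 0.45,"z": 0,"roll": 0,"claw": 1},{"x": 4,"y": 0.6,"z": 0,"roll": 0,"claw": 1},{"x": 4.5,"y": 0.7,"z": 0,"roll": 0,"claw": 1}])

```text
clock: 11.48
eef_pos: [518.1, -172.5, 211.2]
tool_rot: [-3.136, -0.0, 1.716]
force: [-8.6, -1.1, -0.9]
width: 9.1
```

Emit:
send_rows(rows=[{"x": 0,"y": 0,"z": 0,"roll": 0,"claw": 1},{"x": 0,"y": 0,"z": 0,"roll": 0,"claw": 1}])

```text
clock: 11.65
eef_pos: [518.2, -172.2, 210.5]
tool_rot: [-3.138, -0.001, 1.715]
force: [-3.2, -1.0, -6.5]
width: 8.9
```

```bash
python3 - <<'E'
from h import *
print(ctrl.read_state()["force"])
im,d=ctrl.get_image("side"); W=cloud("side",d); W[d==0]=np.nan; np.save("pics/s2.npy",W)
cv2.imwrite("pics/s2.png",cv2.resize(im[100:190,250:390],None,fx=5,fy=5,interpolation=cv2.INTER_CUBIC))
E
python3 - s2 <<'E'
exec(open('m.py').read())
Q=st("tray",[450,-260,60],[580,-80,115])
E
```

```text
[-3.19543432 -0.95998944 -6.48390571]
tray 248 min [ 483. -203.   83.] max [ 550. -101.  115.] mean [ 515.7 -147.5  101.5] rect [ 518.  -151.8] [55.9 96.6] 9.0
```

View pics/s2.png

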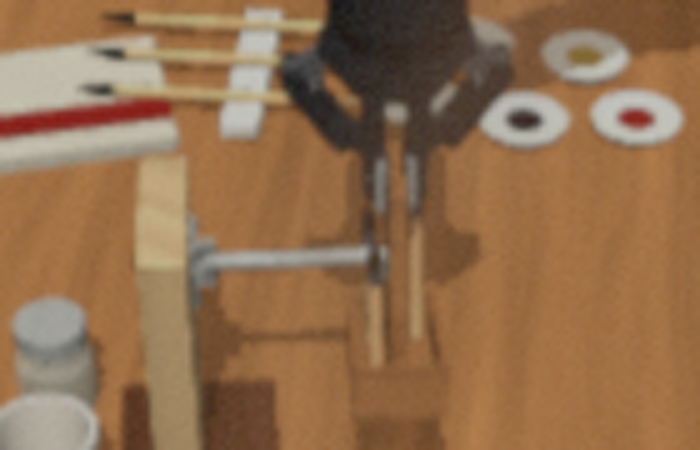

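```bash
python3 - s2 <<'E'
exec(open('m.py').read())
V=np.load("pics/s2.npy"); 
from h import proj
print("TCP px",proj("side",[518,-172,210]).round(1),"tip",proj("side",[518.6,-173.5,178]).round(1),"slot top c",proj("side",[518,-172,188]).round(1),"panel near edge top/bot",proj("side",[513,-136,226]).round(1),proj("side",[513,-136,118]).round(1), "traynear bottom", proj("side",[511,-126,84]).round(1))
for v in range(140,190,3): print(v,[tuple(V[v,u].round(0).astype(int)) if np.isfinite(V[v,u]).all() else None for u in range(322,342,3)])
E
```

```text
TCP px [329.4 137.5] tip [329.1 146.1] slot top c [329.3 143.7] panel near edge top/bot [330.3 140.8] [329.7 170.3] traynear bottom [329.9 181.1]
140 [(np.int64(562), np.int64(-426), np.int64(5)), (np.int64(530), np.int64(-160), np.int64(209)), (np.int64(520), np.int64(-139), np.int64(226)), (np.int64(513), np.int64(-163), np.int64(208)), (np.int64(518), np.int64(-434), np.int64(2)), (np.int64(508), np.int64(-435), np.int64(2)), (np.int64(496), np.int64(-431), np.int64(6))]
143 [(np.int64(541), np.int64(-197), np.int64(169)), (np.int64(550), np.int64(-410), np.int64(4)), (np.int64(519), np.int64(-138), np.int64(217)), (np.int64(528), np.int64(-416), np.int64(1)), (np.int64(517), np.int64(-412), np.int64(5)), (np.int64(506), np.int64(-416), np.int64(3)), (np.int64(495), np.int64(-414), np.int64(5))]
146 [(np.int64(541), np.int64(-191), np.int64(163)), (np.int64(549), np.int64(-398), np.int64(0)), (np.int64(519), np.int64(-136), np.int64(208)), (np.int64(527), np.int64(-398), np.int64(2)), (np.int64(516), np.int64(-396), np.int64(4)), (np.int64(505), np.int64(-400), np.int64(2)), (np.i
[... 4037 characters left out ...]
p.int64(483), np.int64(-211), np.int64(2))]
185 [(np.int64(541), np.int64(-194), np.int64(1)), (np.int64(531), np.int64(-195), np.int64(0)), (np.int64(522), np.int64(-198), np.int64(-1)), (np.int64(512), np.int64(-198), np.int64(-1)), (np.int64(502), np.int64(-197), np.int64(1)), (np.int64(492), np.int64(-197), np.int64(2)), (np.int64(482), np.int64(-198), np.int64(2))]
188 [(np.int64(540), np.int64(-181), np.int64(-1)), (np.int64(530), np.int64(-177), np.int64(4)), (np.int64(520), np.int64(-179), np.int64(3)), (np.int64(511), np.int64(-184), np.int64(0)), (np.int64(501), np.int64(-184), np.int64(0)), (np.int64(491), np.int64(-185), np.int64(0)), (np.int64(482), np.int64(-185), np.int64(1))]
```

```bash
python3 - <<'E'
from h import *
s=ctrl.read_state(); im,d=ctrl.get_image("top"); W=cloud("top",d); W[d==0]=np.nan; np.save("pics/t2.npy",W)
im2,d=ctrl.get_image("wrist"); W=cloud("wrist",d); W[d==0]=np.nan; np.save("pics/w5.npy",W)
a=cv2.resize(im[130:230,370:450],(400,500),interpolation=cv2.INTER_CUBIC)
b=cv2.resize(im2[0:400,120:520],(400,400)); b=cv2.copyMakeBorder(b,0,100,0,0,cv2.BORDER_CONSTANT)
cv2.imwrite("pics/tw.png",np.hstack([a,b]))
E
python3 - t2 <<'E'
exec(open('m.py').read())
Q=st("tray",[450,-260,60],[580,-80,125])
E
python3 - w5 <<'E'
exec(open('m.py').read())
Q=st("tray",[450,-260,60],[580,-80,125]);Q=st("hi",[450,-260,130],[580,-80,230])
E
```

```text
tray 428 min [ 478. -201.   80.] max [ 543. -101.  125.] mean [ 503.3 -146.4  104.1] rect [ 511.6 -150.8] [57.1 93.4] 8.4
tray 4903 min [ 479. -204.   83.] max [ 546. -101.  125.] mean [ 509.4 -149.5  103.2] rect [ 513.7 -152.9] [56.2 96.4] 8.2
hi 7080 min [ 498. -207.  130.] max [ 580. -115.  230.] mean [ 523.  -156.8  197.6] rect [ 524.3 -164.7] [76.  90.7] 53.2
```

View pics/tw.png

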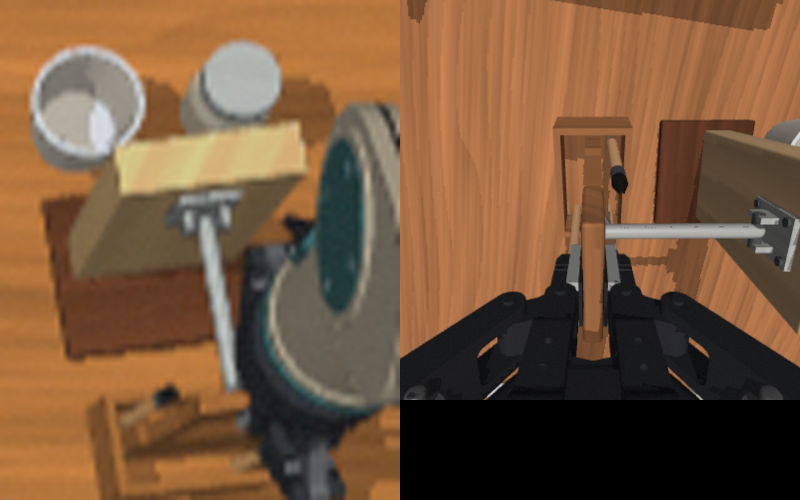

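Emit:
send_rows(rows=[{"x": -0.5,"y": -0.4,"z": 0,"roll": 0,"claw": 1},{"x": -1,"y": -0.7,"z": 0,"roll": 0,"claw": 1},{"x": -1,"y": -0.7,"z": 0,"roll": 0,"claw": 1},{"x": -1,"y": -0.7,"z": 0,"roll": 0,"claw": 1}])

```text
clock: 12.13
eef_pos: [510.0, -180.1, 212.0]
tool_rot: [3.139, 0.001, 1.714]
force: [-0.9, -0.0, -3.9]
width: 9.0
```

```bash
python3 - <<'E'
from h import *
s=ctrl.read_state();print(s["clock"],s["eef_pos"],s["force"],s["torque"])
im2,d=ctrl.get_image("wrist"); W=cloud("wrist",d); 
c=W[(d>0)]; im=im2[d>0]
r=W.copy(); r[d==0]=np.nan; np.save("pics/w6.npy",r); cv2.imwrite("pics/w6.png",im2)
# tilt: top edge of panel and tray rim from wrist cloud
P=r.reshape(-1,3); P=P[np.isfinite(P).all(1)]
q=P[(abs(P[:,0]-508)<9)&(P[:,1]>-160)&(P[:,1]<-90)&(P[:,2]>60)&(P[:,2]<240)]
for z in range(70,240,10):
    k=q[abs(q[:,2]-z)<5]
    if len(k)>3: print(z,len(k),k[:,1].max().round(1),k[:,1].mean().round(1))
E
```

```text
12.1333 [ 510.04096048 -180.07417948  212.03355076] [-0.92069741 -0.00624395 -3.87186085] [ 0.01100695 -0.05309795  0.00643594]
90 107 -135.3 -149.0
100 219 -110.3 -127.9
110 83 -111.9 -114.4
120 121 -113.1 -117.8
130 279 -115.0 -120.2
140 91 -123.2 -125.8
150 148 -125.0 -128.3
160 182 -126.7 -131.4
170 139 -130.2 -133.9
180 176 -131.8 -135.5
190 230 -133.0 -137.2
200 267 -134.7 -139.3
210 212 -140.1 -141.7
220 252 -141.5 -143.3
230 972 -143.2 -150.5
```

The caddy has swung about 0.22 rad about the jaw axis during the carry. I'll back off, set its base lightly on the table to level it, then retry.

Emit:
send_rows(rows=[{"x": -2,"y": -0.3,"z": 0,"roll": 0,"claw": 1},{"x": -3.8,"y": -0.5,"z": 0,"roll": 0,"claw": 1},{"x": -3.8,"y": -0.5,"z": -2,"roll": 0,"claw": 1},{"x": -3.8,"y": -0.5,"z": -4.5,"roll": 0,"claw": 1},{"x": -3.8,"y": -0.5,"z": -6.3,"roll": 0,"claw": 1}])

```text
clock: 12.6
eef_pos: [471.9, -184.5, 147.8]
tool_rot: [3.14, 0.001, 1.715]
force: [-0.1, 0.0, -3.8]
width: 9.0
```

Emit:
send_rows(rows=[{"x": 0,"y": 0,"z": -0.4,"roll": 0,"claw": 1},{"x": 0,"y": 0,"z": -0.8,"roll": 0,"claw": 1},{"x": 0,"y": 0,"z": -1.2,"roll": 0,"claw": 1},{"x": 0,"y": 0,"z": -1.5,"roll": 0,"claw": 1},{"x": 0,"y": 0,"z": -1.5,"roll": 0,"claw": 1}])

```text
clock: 13.02
eef_pos: [471.8, -184.4, 133.6]
tool_rot: [3.141, 0.0, 1.715]
force: [0.2, 0.8, -3.3]
width: 8.7
```

Emit:
send_rows(rows=[{"x": 0,"y": 0,"z": -0.3,"roll": 0,"claw": 1},{"x": 0,"y": 0,"z": -0.5,"roll": 0,"claw": 1},{"x": 0,"y": 0,"z": -0.7,"roll": 0,"claw": 1},{"x": 0,"y": 0,"z": -0.7,"roll": 0,"claw": 1}])

```text
clock: 13.35
eef_pos: [473.2, -183.7, 131.4]
tool_rot: [3.138, 0.003, 1.716]
force: [-8.0, 4.3, 40.8]
width: 8.9
```

```bash
cat > tilt.py <<'E'
from h import *
s=ctrl.read_state();print(s["clock"],s["eef_pos"].round(1),s["force"].round(1),s["torque"].round(2))
im2,d=ctrl.get_image("wrist"); r=cloud("wrist",d); r[d==0]=np.nan; P=r.reshape(-1,3); P=P[np.isfinite(P).all(1)]
e=s["eef_pos"]; q=P[(abs(P[:,0]-e[0]+6)<12)&(P[:,1]>e[1]+15)&(P[:,1]<e[1]+85)&(P[:,2]>e[2]-140)&(P[:,2]<e[2]+25)]
for z in range(-130,25,10):
    k=q[abs(q[:,2]-e[2]-z)<5]
    if len(k)>3: print(z,len(k),(k[:,1].max()-e[1]).round(1),(k[:,1].mean()-e[1]).round(1))
E
python3 tilt.py
```

```text
13.35 [ 473.2 -183.7  131.4] [-8.   4.3 40.8] [ 0.7   2.22 -0.07]
-130 672 85.0 75.8
-120 453 68.6 34.9
-110 158 68.2 59.5
-100 114 66.6 63.3
-90 182 65.0 60.8
-80 314 63.6 58.2
-70 112 55.3 53.2
-60 253 53.6 50.0
-50 137 50.0 46.6
-40 151 48.4 44.9
-30 198 47.6 43.5
-20 243 46.1 41.8
-10 227 43.7 39.6
0 221 39.5 37.6
10 256 37.9 36.1
20 1138 36.3 26.8
```

Emit:
send_rows(rows=[{"x": 0,"y": 0.6,"z": 0.1,"roll": 0,"claw": 1},{"x": 0,"y": 1.2,"z": 0.1,"roll": 0,"claw": 1},{"x": 0,"y": 1.8,"z": 0,"roll": 0,"claw": 1},{"x": 0,"y": 2.4,"z": 0,"roll": 0,"claw": 1},{"x": 0,"y": 3,"z": 0,"roll": 0,"claw": 1}])

```text
clock: 13.82
eef_pos: [472.3, -155.5, 127.3]
tool_rot: [3.139, 0.003, 1.714]
force: [0.7, -3.7, 2.7]
width: 8.6
```

```bash
python3 tilt.py
```

```text
13.8167 [ 472.3 -155.5  127.3] [ 0.7 -3.7  2.7] [-1.54 -0.04 -0.01]
-130 1200 85.0 68.6
-120 414 53.5 31.8
-110 72 53.2 50.5
-100 79 53.0 50.0
-90 298 52.6 48.2
-80 62 46.2 44.4
-70 65 46.1 44.2
-60 191 45.3 41.7
-50 98 42.5 39.8
-40 100 43.1 39.6
-30 138 42.8 39.4
-20 195 42.5 38.6
-10 131 38.8 37.8
0 171 38.5 37.4
10 248 38.3 34.9
20 1090 37.8 26.8
```

Levelled to about 0.05 rad. Lifting, aligning gently and threading.

Emit:
send_rows(rows=[{"x": 0,"y": 0,"z": 1,"roll": 0,"claw": 1},{"x": 0,"y": -0.3,"z": 2.5,"roll": 0,"claw": 1},{"x": 0,"y": -0.8,"z": 4.5,"roll": 0,"claw": 1},{"x": 0,"y": -1.4,"z": 6.5,"roll": 0,"claw": 1},{"x": 0,"y": -2,"z": 8,"roll": 0,"claw": 1}])

```text
clock: 14.28
eef_pos: [471.6, -173.5, 207.8]
tool_rot: [3.141, -0.001, 1.716]
force: [-0.2, -0.8, -3.9]
width: 9.1
```

Emit:
send_rows(rows=[{"x": 0,"y": -0.5,"z": 0.4,"roll": 0,"claw": 1},{"x": 0,"y": -0.8,"z": 0.4,"roll": 0,"claw": 1},{"x": 0,"y": -0.8,"z": 0.4,"roll": 0,"claw": 1}])

```text
clock: 14.53
eef_pos: [470.7, -182.8, 209.7]
tool_rot: [-3.141, -0.001, 1.714]
force: [-0.3, -0.7, -3.7]
width: 8.9
```

```bash
python3 tilt.py; python3 - <<'E'
from h import *
im,d=ctrl.get_image("wrist"); W=cloud("wrist",d)
H=W[(d>0)&(W[...,0]>515)&(W[...,0]<612)&(W[...,2]>150)&(W[...,2]<168)&(abs(W[...,1]+168)<25)]
print(len(H)); 
for x in range(520,612,15):
    k=H[abs(H[:,0]-x)<6]
    if len(k): print(x,len(k),k[:,1].min().round(1),k[:,1].max().round(1),k[:,2].max().round(1))
E
```

```text
14.5333 [ 470.7 -182.8  209.7] [-0.3 -0.7 -3.7] [-0.01  0.05 -0.05]
-120 398 53.2 31.4
-110 72 52.8 50.2
-100 102 52.6 49.4
-90 299 51.9 47.4
-80 62 45.3 43.6
-70 77 45.0 43.3
-60 195 44.5 40.7
-50 100 41.8 38.9
-40 107 41.9 38.6
-30 141 41.9 38.3
-20 207 41.8 37.6
-10 140 38.3 36.6
0 165 37.3 36.2
10 239 36.8 34.0
20 1048 36.8 26.1
2373
520 269 -175.5 -166.2 167.1
535 303 -174.9 -163.8 167.3
550 305 -172.7 -161.8 167.2
565 289 -169.4 -159.3 166.7
580 282 -167.3 -157.1 166.9
595 292 -165.5 -154.6 166.3
610 200 -163.5 -153.2 166.0
```

Emit:
send_rows(rows=[{"x": 1,"y": 0.15,"z": 0,"roll": 0,"claw": 1},{"x": 2,"y": 0.3,"z": 0,"roll": 0,"claw": 1},{"x": 3,"y": 0.44,"z": 0,"roll": 0,"claw": 1},{"x": 4,"y": 0.58,"z": 0,"roll": 0,"claw": 1},{"x": 5,"y": 0.73,"z": 0,"roll": 0,"claw": 1}])

```text
clock: 15.05
eef_pos: [520.4, -174.6, 209.5]
tool_rot: [-3.136, -0.001, 1.716]
force: [-10.1, -1.2, -6.0]
width: 9.0
```

Emit:
send_rows(rows=[{"x": 0.5,"y": 0.07,"z": 0,"roll": 0,"claw": 1},{"x": 1,"y": 0.15,"z": 0,"roll": 0,"claw": 1},{"x": 1,"y": 0.15,"z": 0,"roll": 0,"claw": 1}])

```text
clock: 15.3
eef_pos: [533.6, -172.9, 210.4]
tool_rot: [3.139, -0.0, 1.716]
force: [1.4, -0.1, -2.6]
width: 8.9
```

Emit:
send_rows(rows=[{"x": 0.8,"y": 0.12,"z": 0,"roll": 0,"claw": 1},{"x": 1.6,"y": 0.24,"z": 0,"roll": 0,"claw": 1},{"x": 2.4,"y": 0.35,"z": 0,"roll": 0,"claw": 1},{"x": 2.9,"y": 0.42,"z": 0,"roll": 0,"claw": 1},{"x": 2.9,"y": 0.42,"z": 0,"roll": 0,"claw": 1}])

```text
clock: 15.72
eef_pos: [562.3, -168.7, 210.6]
tool_rot: [3.139, -0.0, 1.716]
force: [-0.0, -0.0, -3.7]
width: 8.7
```

Emit:
send_rows(rows=[{"x": 0,"y": 0,"z": -0.5,"roll": 0,"claw": 1},{"x": 0,"y": 0,"z": -1,"roll": 0,"claw": 1},{"x": 0,"y": 0,"z": -1.4,"roll": 0,"claw": 1},{"x": 0,"y": 0,"z": -1.8,"roll": 0,"claw": 1},{"x": 0,"y": 0,"z": -1.8,"roll": 0,"claw": 1}])

```text
clock: 16.13
eef_pos: [559.3, -169.4, 191.1]
tool_rot: [-3.139, -0.001, 1.715]
force: [-0.4, -0.1, -3.0]
width: 9.1
```

Emit:
send_rows(rows=[{"x": 0.1,"y": 0,"z": -0.2,"roll": 0,"claw": 1},{"x": 0.2,"y": 0,"z": -0.4,"roll": 0,"claw": 1},{"x": 0.2,"y": 0,"z": -0.4,"roll": 0,"claw": 1},{"x": 0.2,"y": 0,"z": -0.4,"roll": 0,"claw": 1}])

```text
clock: 16.47
eef_pos: [562.5, -169.3, 188.4]
tool_rot: [3.141, -0.0, 1.715]
force: [-0.2, 0.4, -2.4]
width: 8.8
```

Emit:
send_rows(rows=[{"x": 0,"y": 0,"z": -0.15,"roll": 0,"claw": 1},{"x": 0,"y": 0,"z": -0.3,"roll": 0,"claw": 1},{"x": 0,"y": 0,"z": -0.3,"roll": 0,"claw": 1}])

```text
clock: 16.72
eef_pos: [562.6, -169.4, 186.6]
tool_rot: [3.141, 0.001, 1.715]
force: [-2.6, 0.1, 6.2]
width: 8.7
```

Slot edge is on the bar (the load flipped to +6 N). Releasing with a partial opening.

Emit:
send_rows(rows=[{"x": 0,"y": 0,"z": 0,"roll": 0,"claw": 0.85},{"x": 0,"y": 0,"z": 0,"roll": 0,"claw": 0.7},{"x": 0,"y": 0,"z": 0,"roll": 0,"claw": 0.6},{"x": 0,"y": 0,"z": 0,"roll": 0,"claw": 0.6},{"x": 0,"y": 0,"z": 0,"roll": 0,"claw": 0.6}])

```text
clock: 17.13
eef_pos: [562.4, -169.3, 185.3]
tool_rot: [3.141, -0.0, 1.715]
force: [-0.5, -0.4, 0.2]
width: 34.3
```

```bash
python3 tilt.py
```

```text
17.1333 [ 562.4 -169.3  185.3] [-0.5 -0.4  0.2] [ 0.01 -0.   -0.01]
-120 387 52.0 30.2
-110 77 51.9 49.4
-100 83 51.4 48.2
-90 300 51.1 46.8
-80 60 44.7 42.8
-70 72 44.2 42.5
-60 193 43.6 40.3
-50 95 41.0 38.2
-40 102 41.3 37.9
-30 138 41.1 37.7
-20 202 40.8 37.0
-10 134 37.4 36.2
0 170 36.9 35.8
10 197 36.6 35.4
20 1118 36.4 26.1
```

Emit:
send_rows(rows=[{"x": 0,"y": 0,"z": 2,"roll": 0,"claw": 0.6},{"x": 0,"y": 0,"z": 4.5,"roll": 0,"claw": 0.6},{"x": 0,"y": 0,"z": 7.5,"roll": 0,"claw": 0.6},{"x": 0,"y": 0,"z": 10.5,"roll": 0,"claw": 0.6},{"x": 0,"y": 0,"z": 13,"roll": 0,"claw": 0.3}])

```text
clock: 17.6
eef_pos: [562.7, -169.3, 317.4]
tool_rot: [3.14, 0.0, 1.715]
force: [0.3, 0.1, -0.1]
width: 44.6
```

Emit:
send_rows(rows=[{"x": -1,"y": 3,"z": 0,"roll": 7,"claw": 0},{"x": -2,"y": 6,"z": 0,"roll": 14,"claw": 0},{"x": -3,"y": 9,"z": 0,"roll": 21,"claw": 0},{"x": -4,"y": 12,"z": 0,"roll": 28,"claw": 0},{"x": -5,"y": 15,"z": 0,"roll": 35,"claw": 0}])

```text
clock: 18.02
eef_pos: [511.7, -18.1, 315.5]
tool_rot: [3.141, 0.0, 2.332]
force: [-0.2, 0.1, 0.8]
width: 85.2
```

Emit:
send_rows(rows=[{"x": -1.1,"y": 3,"z": 0,"roll": 7,"claw": 0},{"x": -2.2,"y": 6,"z": 0,"roll": 14,"claw": 0},{"x": -3.3,"y": 9,"z": 0,"roll": 21,"claw": 0},{"x": -4.4,"y": 12,"z": 0,"roll": 28,"claw": 0},{"x": -5.5,"y": 15,"z": 0,"roll": 35,"claw": 0}])

```text
clock: 18.43
eef_pos: [456.7, 131.9, 315.5]
tool_rot: [-3.142, 0.001, 2.943]
force: [1.1, 0.0, 0.1]
width: 85.1
```

Emit:
send_rows(rows=[{"x": 0,"y": 1.5,"z": -1,"roll": 7,"claw": 0},{"x": 0,"y": 2.5,"z": -2,"roll": 12.8,"claw": 0},{"x": 0,"y": 2.5,"z": -3,"roll": 12.8,"claw": 0},{"x": 0,"y": 2.5,"z": -3,"roll": 12.8,"claw": 0}])

```text
clock: 18.77
eef_pos: [456.3, 154.9, 283.5]
tool_rot: [-3.14, -0.003, -3.125]
force: [0.4, -0.2, 0.1]
width: 85.4
```

```bash
python3 w.py w7 board_tab; python3 - w7 <<'E'
exec(open('m.py').read())
st("tab",[420,100,90],[500,250,130]); st("tabtop",[420,100,100],[500,250,110]);st("board",[420,20,54],[720,320,66])
E
python3 -c "
from cell import ctrl; print(ctrl.read_state()['qpos'].round(2))"
```

```text
18.7667 [456.3 154.9 283.5] [-179.93   -0.2  -179.03] [ 0.4 -0.2  0.1] 85.37860147826
cam [[-0.02, 0.95, 0.31, 374.48], [1.0, 0.02, 0.0, 153.5], [-0.0, 0.31, -0.95, 416.41], [0.0, 0.0, 0.0, 1.0]]
tab 769 min [448. 129.  90.] max [461. 189. 107.] mean [453.3 159.2 102.9] rect [454.3 159.1] [11.8 59.9] 1.0
tabtop 646 min [448. 129. 100.] max [461. 189. 107.] mean [454.1 159.4 104.5] rect [454.4 159.1] [11.7 59.9] 1.0
board 27965 min [442.  34.  54.] max [666. 288.  66.] mean [545.6 159.4  61.2] rect [554.4 161.1] [220.1 250.5] 1.1
[ 0.22  0.44 -0.86  1.9   0.4   0.98  0.77]
```

The tab is at (454.5, 159), square to the jaws. Descending and gripping across its 60 mm width.

Emit:
send_rows(rows=[{"x": -0.1,"y": 0.4,"z": -3.5,"roll": 0,"claw": 0},{"x": -0.1,"y": 0.4,"z": -7,"roll": 0,"claw": 0},{"x": -0.1,"y": 0.4,"z": -10.5,"roll": 0,"claw": 0},{"x": -0.1,"y": 0.4,"z": -13.5,"roll": 0,"claw": 0},{"x": -0.1,"y": 0.4,"z": -15,"roll": 0,"claw": 0}])

```text
clock: 19.28
eef_pos: [455.5, 157.5, 132.7]
tool_rot: [-3.139, -0.003, -3.127]
force: [-0.3, -0.9, -0.8]
width: 85.2
```

Emit:
send_rows(rows=[{"x": 0,"y": 0,"z": -1.5,"roll": 0,"claw": 0},{"x": 0,"y": 0,"z": -3,"roll": 0,"claw": 0},{"x": 0,"y": 0,"z": -4.5,"roll": 0,"claw": 0},{"x": 0,"y": 0,"z": -5.2,"roll": 0,"claw": 0},{"x": 0,"y": 0,"z": -5.2,"roll": 0,"claw": 0}])

```text
clock: 19.7
eef_pos: [456.3, 158.5, 82.5]
tool_rot: [-3.14, -0.001, -3.125]
force: [0.1, -0.2, -0.0]
width: 85.3
```

Emit:
send_rows(rows=[{"x": -0.1,"y": 0,"z": -0.4,"roll": 0,"claw": 0.3},{"x": -0.1,"y": 0,"z": -0.4,"roll": 0,"claw": 1},{"x": -0.1,"y": 0,"z": -0.4,"roll": 0,"claw": 1},{"x": -0.1,"y": 0,"z": -0.4,"roll": 0,"claw": 1}])

```text
clock: 20.03
eef_pos: [455.7, 159.5, 80.1]
tool_rot: [-3.141, 0.001, -3.123]
force: [-0.8, -1.3, 3.9]
width: 59.3
```

Emit:
send_rows(rows=[{"x": 0.2,"y": 0,"z": 1.1,"roll": 0,"claw": 1},{"x": 0.5,"y": 0,"z": 2.2,"roll": 0,"claw": 1},{"x": 0.85,"y": 0,"z": 3.2,"roll": 0,"claw": 1},{"x": 1.25,"y": 0,"z": 4.3,"roll": 0,"claw": 1},{"x": 1.7,"y": 0,"z": 5.3,"roll": 0,"claw": 1}])

```text
clock: 20.45
eef_pos: [473.4, 159.9, 132.1]
tool_rot: [3.139, 0.001, -3.123]
force: [7.2, 2.5, -18.7]
width: 59.1
```

Emit:
send_rows(rows=[{"x": 0.5,"y": 0,"z": 1,"roll": 0,"claw": 1},{"x": 1.05,"y": 0,"z": 2,"roll": 0,"claw": 1},{"x": 1.65,"y": 0.05,"z": 2.9,"roll": 0,"claw": 1},{"x": 2.3,"y": 0.05,"z": 3.8,"roll": 0,"claw": 1},{"x": 3,"y": 0.05,"z": 4.7,"roll": 0,"claw": 1}])

```text
clock: 20.87
eef_pos: [503.0, 160.5, 178.1]
tool_rot: [3.139, -0.0, -3.123]
force: [8.0, 4.3, -23.8]
width: 58.6
```

Emit:
send_rows(rows=[{"x": 0.6,"y": 0,"z": 0.7,"roll": 0,"claw": 1},{"x": 1.25,"y": 0,"z": 1.4,"roll": 0,"claw": 1},{"x": 1.95,"y": 0.05,"z": 2,"roll": 0,"claw": 1},{"x": 2.6,"y": 0.05,"z": 2.6,"roll": 0,"claw": 1},{"x": 2.6,"y": 0.05,"z": 2.6,"roll": 0,"claw": 1}])

```text
clock: 21.28
eef_pos: [528.7, 161.1, 204.0]
tool_rot: [3.14, -0.001, -3.122]
force: [4.7, 3.2, -13.0]
width: 58.4
```

```bash
cat > ang.py <<'E'
import sys; from h import *
print(ctrl.read_state()["eef_pos"].round(1), ctrl.read_state()["force"].round(1))
for c in sys.argv[1:]:
    im,d=ctrl.get_image(c); W=cloud(c,d); P=W[(d>0)&(W[...,0]>500)&(W[...,0]<655)&(abs(W[...,1]-162)<115)&(W[...,2]>64)&(W[...,2]<190)]
    b=np.random.default_rng(0); best=(0,None)
    for _ in range(400):   # RANSAC plane
        q=P[b.choice(len(P),3)]; n=np.cross(q[1]-q[0],q[2]-q[0]); n/=np.linalg.norm(n)+1e-9; m=abs((P-q[0])@n)<2
        if m.sum()>best[0]: best=(m.sum(),m)
    Q=P[best[1]]; n=np.linalg.svd(Q-Q.mean(0),full_matrices=False)[2][2]; n*=np.sign(n[2]); print(c,len(P),len(Q),n.round(3),"slope deg",np.degrees(np.arccos(n[2])).round(2))
E
python3 ang.py top side
```

```text
[528.7 161.1 204. ] [  4.7   3.2 -13. ]
top 508 508 [0.611 0.013 0.792] slope deg 37.67
side 3564 3338 [0.609 0.015 0.793] slope deg 37.5
```

Slope is 37.6° while gripped. One small step more, then release.

Emit:
send_rows(rows=[{"x": 0.35,"y": 0,"z": 0.3,"roll": 0,"claw": 1},{"x": 0.7,"y": 0,"z": 0.6,"roll": 0,"claw": 1},{"x": 0.7,"y": 0,"z": 0.6,"roll": 0,"claw": 1}])

```text
clock: 21.63
eef_pos: [534.6, 161.2, 209.0]
tool_rot: [3.139, -0.003, -3.122]
force: [4.8, 4.5, -18.3]
width: 58.9
```

Emit:
send_rows(rows=[{"x": 0,"y": 0,"z": 0,"roll": 0,"claw": 0.3},{"x": 0,"y": 0,"z": 0,"roll": 0,"claw": 0.1},{"x": 0,"y": 0,"z": 0,"roll": 0,"claw": 0},{"x": 0,"y": 0,"z": 0,"roll": 0,"claw": 0},{"x": 0,"y": 0,"z": 0,"roll": 0,"claw": 0}])

```text
clock: 22.05
eef_pos: [535.7, 160.6, 212.1]
tool_rot: [-3.142, 0.001, -3.123]
force: [0.4, -2.3, 0.2]
width: 85.7
```

```bash
python3 ang.py top side; python3 -c "
from cell import ctrl; print(ctrl.read_state()['width'])"
```

```text
[535.7 160.6 212.1] [ 0.4 -2.3  0.2]
top 437 437 [0.637 0.011 0.771] slope deg 39.57
side 3166 3002 [0.637 0.016 0.771] slope deg 39.58
85.40526533387877
```

Emit:
send_rows(rows=[{"x": 0,"y": 0,"z": 1.5,"roll": 0,"claw": 0},{"x": 0,"y": 0,"z": 3,"roll": 0,"claw": 0},{"x": 0,"y": 0,"z": 5,"roll": 0,"claw": 0},{"x": 0,"y": 0,"z": 8,"roll": 0,"claw": 0},{"x": -1,"y": 0,"z": 11,"roll": 0,"claw": 0}])

```text
clock: 22.57
eef_pos: [526.3, 160.1, 322.1]
tool_rot: [3.141, -0.0, -3.124]
force: [0.3, -0.2, 0.2]
width: 85.3
```

Emit:
send_rows(rows=[{"x": -3,"y": 0,"z": 1,"roll": 0,"claw": 0},{"x": -6,"y": 0,"z": 2,"roll": 0,"claw": 0},{"x": -9,"y": 0,"z": 2,"roll": 0,"claw": 0},{"x": -9,"y": 0,"z": 2,"roll": 0,"claw": 0},{"x": -9,"y": 0,"z": 2,"roll": 0,"claw": 0}])

```text
clock: 22.98
eef_pos: [434.5, 160.5, 342.1]
tool_rot: [-3.14, 0.002, -3.122]
force: [0.3, -0.7, -0.5]
width: 85.6
```

```bash
python3 ang.py top side; python3 - <<'E'
from h import *
im,d=ctrl.get_image("side"); W=cloud("side",d); W[d==0]=np.nan; np.save("pics/s9.npy",W)
cv2.imwrite("pics/s9.png",cv2.resize(im[90:320,190:430],None,fx=2.5,fy=2.5,interpolation=cv2.INTER_CUBIC))
for n in ["caddy_slot","hook_seat","hook_end","jar","cup","bowl"]:
    for r in ctrl.place_of("side",n)[:3]: u,v=np.round(r["uv"]).astype(int); print(n,(u,v),round(r["confidence"],2),W[v,u].round(0))
E
python3 - s9 <<'E'
exec(open('m.py').read())
st("strip",[530,-240,180],[600,-100,215]); st("tray",[520,-240,55],[605,-90,97]); st("bowl",[680,50,20],[850,320,47])
E
```

```text
[434.5 160.5 342.1] [ 0.3 -0.7 -0.5]
top 1600 1307 [0.64  0.007 0.768] slope deg 39.79
side 3502 3331 [0.637 0.017 0.77 ] slope deg 39.62
caddy_slot (np.int64(398), np.int64(242)) 0.96 [336. 172. 190.]
caddy_slot (np.int64(282), np.int64(337)) 0.88 [581. 353.  47.]
caddy_slot (np.int64(313), np.int64(148)) 0.85 [ 561. -137.  197.]
hook_seat (np.int64(312), np.int64(154)) 0.4 [ 565. -138.  174.]
hook_end (np.int64(326), np.int64(152)) 0.54 [ 527. -171.  158.]
jar (np.int64(261), np.int64(178)) 0.56 [ 737. -179.   29.]
cup (np.int64(258), np.int64(198)) 0.65 [725. -80.  38.]
strip 80 min [ 556. -205.  181.] max [ 574. -131.  206.] mean [ 564.4 -160.2  199.1] rect [ 565.4 -168.1] [10.1 73.5] 8.5
tray 351 min [ 531. -222.   61.] max [ 599. -114.   97.] mean [ 562.3 -158.8   79.6] rect [ 565.2 -167.5] [ 55.8 101.1] 9.0
bowl 624 min [685.  90.  20.] max [792. 199.  47.] mean [745.3 131.7  34.7] rect [738.7 144.9] [107.1 107.3] 82.7
```

View pics/s9.png

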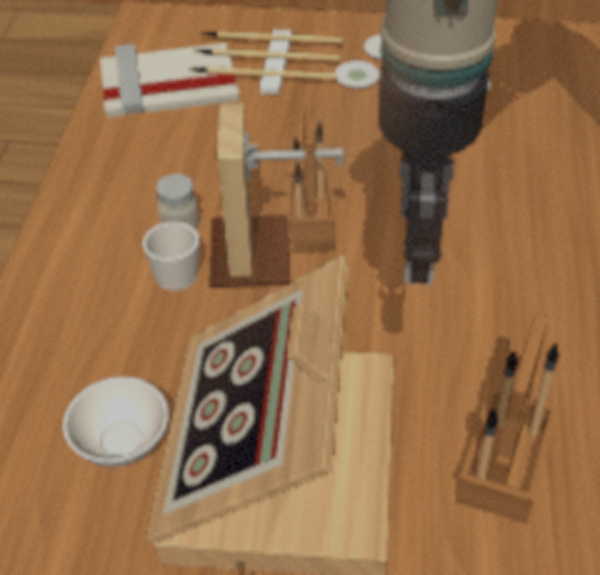

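The side crop shows the caddy hanging upright on the bar at (308,185), with the strip over the tray and the tray underside at z 61 mm. The board stands at 39.7°, the bowl, cup and jar are where they were, and the gripper is clear. Handing in.

```bash
python3 -c "
from cell import ctrl; print(ctrl.finish_job())"
```

```text
the job is handed in; nothing more can be done
None
```

The job is handed in at about 23 s on the clock; `finish_job` gives no verdict, so these are my own last measurements.

**What I did:**
- **Hook:** I folded it out with closed fingertips until it resisted with 15 N at its stop.
- **Caddy:** I hung the middle-sized caddy from the board on the hook by its slot.
- **Board:** I raised it by the tab, gripped across its 60 mm width, then let go and backed away.

**Last checks:**

| Check | Measured |
|---|---|
| Hook bar | level when last measured, before the caddy went on, and still out in the last picture |
| Caddy position | about 2–3 mm from the seat horizontally |
| Caddy height | underside about 61 mm above the table, so the slot edge is at about 165 mm |
| Caddy lean | roughly 0.05 rad after release; upright in the last picture |
| Board slope | 39.6° (side camera) and 39.8° (top camera), about the same as just after release |
| Bowl | same place to within 1 mm |
| Jar and cup | looked unmoved in the picture; I had no clean before-and-after reading for them |
| Robot | touching nothing |

**What went wrong or disagreed:**
- **Caddy lean while carried:** it had leaned about 0.22 rad in the grip, for a reason I did not find. I set its base on the table to level it, which pushed with 41 N through the fingers and caddy, then threaded it again.
- **Camera offset:** the side and top cameras disagreed by about 6 mm in x, so I relied on the wrist camera for positions.
- **Pictures:** I viewed nine.

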